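# Run a fingertip along the carousel's lids to shut them

## Robot

A 6-joint arm with a two-finger parallel gripper is mounted at the origin on a cart in front of the work surface, level with it; the furniture and walls round the work are solid. World frame = base frame: x ahead of the robot, y to its left, z up, the work surface at z = 0. Lengths are in mm, angles in rad, forces in N, time in s.
With the tool pointing down it reaches from about 325 to 750 mm from the base axis. Payload 7.6 kg.
Tool frame: the origin (TCP) lies where the fingers leave the gripper's body, on its centre line; the fingertips stand 73 mm ahead of it and the grasp point (between the pads) lies 54 mm ahead of it; z points along the fingers, y is the line along which they close (so a half turn about z gives the same grasp; the last joint's range is limited). The gripper opens to 85 mm and grips with 20 to 120 N. Pads are 22 mm wide; open, the fingers measure 114 mm over their backs; the gripper's body (76 mm by 85 mm) begins 54 mm behind the grasp point. The pads swing forward as they close: fully open they stand 13 mm farther back than shut.
Start: joints at [1.247, 0.052, 1.401, -0, 1.689, -0.07], TCP at [131.799, 508.2, 303.923] pointing down, gripper open.
Joint ranges: [-2.9, 2.9], [-0.91, 2.17], [0.12, 2.37], [-1.06, 4.2], [0.26, 2.73], [-2.93, 2.93]. Speed limits (rad/s): [2.57, 2.57, 3.01, 3.14, 3.14, 3.14].

## Interface

Orientations are given as [roll, pitch, yaw] about the fixed x, y, z axes, in that order (R = Rz(yaw) Ry(pitch) Rx(roll)).
In Python, from workcell import * gives the robot as it stands. The module is installed in compiled form; this text tells all that it offers.
- The arm moves only by the shell command python3 -m crank 'ROWS' [FORCE]. ROWS is JSON, a list of rows, each an object of numbers: "dx", "dy", "dz": the shift along the world's x, y, z as a fraction of full scale; "spin": the turn about the world's z as a fraction of full scale; "claw": the opening, from 0 (shut) to 1 (fully open). A call has 1 to 5 rows; each row shifts and turns the commanded pose from where the row before left it; what a row does not reach is not made up. Full scale, the value 1, is 0.05 m for a shift and 0.08 rad for a turn. A row lasts 1/8 s, in which the tool goes at most 62.5 mm and 10.7 degrees, less where a joint would pass 70% of its speed; a pose out of reach is approached as far as the arm can. A call with a number of a shift or a turn outside -1 to 1 is refused whole. A call with a gripper value outside its range is refused whole. The fingers move at their own pace and stop on an object; FORCE is the grip in N (left out, the last holds). Time passes only in rows, so rows that do not move let the fingers close. It gives the time, the measured TCP pose, the force, the opening and the grip force at its end, in the units of the state.
- get_obs(): the state, without advancing time (a new reading comes with each control period).
- capture(name): name is "side" or "top"; returns the picture (480x640x3 uint8, red, green, blue); there is no depth.
- get_calibration(name): a dict with "vfov" (degrees; the focal length in pixels is half the picture's height over the tangent of half this angle, whatever the lens; pixels are square), "cx", "cy" (the principal point, pixels), "k1" (the pictures are not rectified: a ray, as slopes to the right and down, at radius r is drawn at 1 + k1 r^2 times it, then the intrinsics apply), "R" (3x3) and "t" (3): a world point X has camera coordinates R X + t. Camera axes: x right, y down, z forward; pixel columns grow to the right and rows downward; lengths in mm; the calibration is good to about 2 mm. A picture is of the moment at which its call begins. get_calibration takes no time and is no camera call.
- finish_job(): hands the job in; it is judged then, once.
Trained networks look in the newest picture that a camera, given by its name, has taken for a name from the list of things; names that differ only in an ending like _2 or _b are one class to them, and where a whole thing is asked for, a point or a joint stands for the part that bears it (a point fixed in the world has none). Each returns a list of dicts, best first, with "confidence" (0 to 1); they miss things now and then, are a little off and sometimes report something else, mostly with a low value. They report only what shows in the picture. A call takes as long as a camera call. They do not tell look-alikes from the thing itself.
- regions_of(label, camera): "region" (480x640 bool, what is visible of it) and "bbox" ([left, top, right, bottom] in pixels, round what is visible of it).
- tip_of(label, camera): "point" ([row, column] in pixels: a listed point, or the origin of a listed thing).
The state is a dict: "clock": time; "joint_positions": joint angles; "joint_velocities": joint speeds; "tau": joint torques, N m; "tool_pos": TCP position; "eef_rot": TCP orientation; "contact_force": force on the tool from outside, world axes, zero at the start; "torque": the same for the moment, N m; "opening": finger opening in mm; "gripper_force": force on a finger pad.
Only numpy, scipy, OpenCV 4.12 (cv2) and the standard library are available. Lean on these libraries where they do the work, as an engineer would, in place of code of your own. Each camera call takes 0.05 s, during which the arm holds its last target. There are 200 camera calls.

## Task

The flip lids of the sample carousel stand open. Run your fingertips lightly along the long run of six cups, counterclockwise from the first cup to the last (over each lid from its hinge side), so that the six lids fold shut one after another and end up lying practically flat on their cups. Touch gently without pressing hard, pick nothing up, leave the three lids of the short run standing open, and do not disturb the vial on the hub or the other things on the worktop.

Things in the scene. Friction and masses are not known exactly. Their poses are not given: they have to be found in the camera images.
- carousel: round sample carousel fixed to the worktop: grey metal disc 208 mm across, 12 mm thick; origin centre of underside, z up. White cups 25 mm across, rims at z 34 mm, on a circle of radius 80 mm; counterclockwise from the disc's x axis a long run of six at 0, 24, 48, 72, 96, 120 degrees and a short run of three at 204, 228, 252. Rest empty. Hub 64 mm across, top at 18 mm
- cup_a1 (a point): cup 1 of the long run of six, counted counterclockwise: the point over the cup's centre where the top face of its lid lies when shut (37 mm above the worktop)
- cup_a2 (a point): cup 2 of the long run of six, counted counterclockwise: the point over the cup's centre where the top face of its lid lies when shut (37 mm above the worktop)
- cup_a3 (a point): cup 3 of the long run of six, counted counterclockwise: the point over the cup's centre where the top face of its lid lies when shut (37 mm above the worktop)
- cup_a4 (a point): cup 4 of the long run of six, counted counterclockwise: the point over the cup's centre where the top face of its lid lies when shut (37 mm above the worktop)
- cup_a5 (a point): cup 5 of the long run of six, counted counterclockwise: the point over the cup's centre where the top face of its lid lies when shut (37 mm above the worktop)
- cup_a6 (a point): cup 6 of the long run of six, counted counterclockwise: the point over the cup's centre where the top face of its lid lies when shut (37 mm above the worktop)
- cup_b1 (a point): cup 1 of the short run of three, counted counterclockwise: the point over the cup's centre where the top face of its lid lies when shut (37 mm above the worktop)
- cup_b2 (a point): cup 2 of the short run of three, counted counterclockwise: the point over the cup's centre where the top face of its lid lies when shut (37 mm above the worktop)
- cup_b3 (a point): cup 3 of the short run of three, counted counterclockwise: the point over the cup's centre where the top face of its lid lies when shut (37 mm above the worktop)
- lid_a1 (a joint): grey flip lid of cup a1: disc 24 mm across, 3 mm thick; stiff hinge with radial pin at z 35.5 mm, 13 mm clockwise of the cup's centre; free edge 25 mm from the pin. Value = opening angle: 0 shut flat, 1.57 upright, more leans back clockwise (stop 2.15); starts 1.65 to 2.0. Turns at 0.005 N m, stays where left; a fingertip moving counterclockwise a few mm above the rims folds it shut
- lid_a2 (a joint): grey flip lid of cup a2: disc 24 mm across, 3 mm thick; stiff hinge with radial pin at z 35.5 mm, 13 mm clockwise of the cup's centre; free edge 25 mm from the pin. Value = opening angle: 0 shut flat, 1.57 upright, more leans back clockwise (stop 2.15); starts 1.65 to 2.0. Turns at 0.005 N m, stays where left; a fingertip moving counterclockwise a few mm above the rims folds it shut
- lid_a3 (a joint): grey flip lid of cup a3: disc 24 mm across, 3 mm thick; stiff hinge with radial pin at z 35.5 mm, 13 mm clockwise of the cup's centre; free edge 25 mm from the pin. Value = opening angle: 0 shut flat, 1.57 upright, more leans back clockwise (stop 2.15); starts 1.65 to 2.0. Turns at 0.005 N m, stays where left; a fingertip moving counterclockwise a few mm above the rims folds it shut
- lid_a4 (a joint): grey flip lid of cup a4: disc 24 mm across, 3 mm thick; stiff hinge with radial pin at z 35.5 mm, 13 mm clockwise of the cup's centre; free edge 25 mm from the pin. Value = opening angle: 0 shut flat, 1.57 upright, more leans back clockwise (stop 2.15); starts 1.65 to 2.0. Turns at 0.005 N m, stays where left; a fingertip moving counterclockwise a few mm above the rims folds it shut
- lid_a5 (a joint): grey flip lid of cup a5: disc 24 mm across, 3 mm thick; stiff hinge with radial pin at z 35.5 mm, 13 mm clockwise of the cup's centre; free edge 25 mm from the pin. Value = opening angle: 0 shut flat, 1.57 upright, more leans back clockwise (stop 2.15); starts 1.65 to 2.0. Turns at 0.005 N m, stays where left; a fingertip moving counterclockwise a few mm above the rims folds it shut
- lid_a6 (a joint): grey flip lid of cup a6: disc 24 mm across, 3 mm thick; stiff hinge with radial pin at z 35.5 mm, 13 mm clockwise of the cup's centre; free edge 25 mm from the pin. Value = opening angle: 0 shut flat, 1.57 upright, more leans back clockwise (stop 2.15); starts 1.65 to 2.0. Turns at 0.005 N m, stays where left; a fingertip moving counterclockwise a few mm above the rims folds it shut
- lid_b1 (a joint): grey flip lid of cup b1: disc 24 mm across, 3 mm thick; stiff hinge with radial pin at z 35.5 mm, 13 mm clockwise of the cup's centre; free edge 25 mm from the pin. Value = opening angle: 0 shut flat, 1.57 upright, more leans back clockwise (stop 2.15); starts 1.65 to 2.0. Turns at 0.005 N m, stays where left; a fingertip moving counterclockwise a few mm above the rims folds it shut
- lid_b2 (a joint): grey flip lid of cup b2: disc 24 mm across, 3 mm thick; stiff hinge with radial pin at z 35.5 mm, 13 mm clockwise of the cup's centre; free edge 25 mm from the pin. Value = opening angle: 0 shut flat, 1.57 upright, more leans back clockwise (stop 2.15); starts 1.65 to 2.0. Turns at 0.005 N m, stays where left; a fingertip moving counterclockwise a few mm above the rims folds it shut
- lid_b3 (a joint): grey flip lid of cup b3: disc 24 mm across, 3 mm thick; stiff hinge with radial pin at z 35.5 mm, 13 mm clockwise of the cup's centre; free edge 25 mm from the pin. Value = opening angle: 0 shut flat, 1.57 upright, more leans back clockwise (stop 2.15); starts 1.65 to 2.0. Turns at 0.005 N m, stays where left; a fingertip moving counterclockwise a few mm above the rims folds it shut
- vial_mid (a point): amber capped vial, 25 mm across, 67 mm high, standing loose on the hub of the carousel, its top 85 mm above the worktop; point at its centre, half-way up
- beaker_mid (a point): clear beaker, 68 mm across, 72 mm high, a bystander on the worktop; point half-way up its axis
- bottle_mid (a point): white wide-mouthed bottle, 71 mm across, 83 mm high, a bystander on the worktop; point half-way up its axis
- marker_mid (a point): black marker pen, 131 mm long, 15 mm thick, lying along y on the worktop, a bystander; point at its middle
Mind the look-alikes: they are no part of the job. What is shaped like the part that bears vial_mid but pink is not meant.

How it is judged:
By the outcome, as a careful person would: the job done as asked, in the order asked, and still so for the second after the job is handed in, with the robot touching nothing.
It also fails if it takes over 45 s, if anything falls off the work surface, if the arm or the gripper's body presses on something with over 40 N, if the wrist force passes 120 N, or if a joint passes its speed limit or range.

## Working session

There is one attempt and no reset: what is moved stays moved. The work goes in short steps, Python scripts to look and compute and a shell command to move; the robot and the scene stay as the last step left them, time stands still between calls to the robot, and variables do not carry over. Pictures are saved under pics/ and viewed, at most 10 in all, crops included, and the job is handed in when it is done.

```bash
mkdir -p pics; cat > h.py <<'E'
from workcell import *
import numpy as np, cv2
def ray(cam,rc):
    c=get_calibration(cam); f=240/np.tan(np.radians(c["vfov"])/2)
    d=np.array([(rc[1]-c["cx"])/f,(rc[0]-c["cy"])/f]); u=d.copy()
    for _ in range(20): u=d/(1+c["k1"]*(u@u))
    R=np.array(c["R"]);t=np.array(c["t"])
    return -R.T@t, R.T@np.array([u[0],u[1],1])
def onz(cam,rc,z):
    o,d=ray(cam,rc); return o+d*(z-o[2])/d[2]
def proj(cam,X):
    c=get_calibration(cam); f=240/np.tan(np.radians(c["vfov"])/2)
    p=np.array(c["R"])@np.array(X,float)+np.array(c["t"]); u=p[:2]/p[2]; u=u*(1+c["k1"]*(u@u))
    return np.array([f*u[1]+c["cy"],f*u[0]+c["cx"]])
E
python3 - <<'E'
from h import *
for n in("top","side"):
    cv2.imwrite(f"pics/{n}0.png",capture(n)[:,:,::-1])
    c=get_calibration(n);print(n,np.round(-np.array(c["R"]).T@c["t"]),c["vfov"])
    for l,z in [("carousel",0),("cup_a1",37),("cup_b1",37),("vial_mid",51.5),("beaker_mid",36),("bottle_mid",41),("marker_mid",7)]:
        for r in tip_of(l,n): print(l,np.round(r["point"]),round(r["confidence"],2),np.round(onz(n,r["point"],z)))
print(get_obs())
E
```

```text
top [ 467. -250.  954.] 51.254800114133204
carousel [243. 315.] 0.67 [ 500. -254.    0.]
carousel [223. 276.] 0.41 [ 537. -178.    0.]
cup_a1 [242. 360.] 0.92 [ 504. -338.   37.]
cup_a1 [222. 355.] 0.92 [ 540. -327.   37.]
cup_a1 [207. 340.] 0.72 [ 568. -298.   37.]
cup_a1 [257. 361.] 0.59 [ 476. -339.   37.]
cup_a1 [276. 347.] 0.57 [ 442. -314.   37.]
cup_b1 [222. 274.] 0.92 [ 537. -178.   37.]
cup_b1 [208. 286.] 0.84 [ 563. -199.   37.]
cup_b1 [242. 272.] 0.59 [ 498. -174.   37.]
vial_mid [238. 312.] 0.54 [ 508. -249.   52.]
beaker_mid [299. 397.] 0.87 [ 402. -407.   36.]
bottle_mid [173. 407.] 0.74 [ 634. -420.   41.]
marker_mid [312. 233.] 0.69 [ 364. -103.    7.]
marker_mid [241. 312.] 0.4 [ 505. -248.    7.]
side [348. 497. 485.] 55.825736419549365
carousel [264. 316.] 0.57 [ 505. -254.    0.]
cup_a1 [226. 309.] 0.85 [ 539. -344.   37.]
cup_a1 [225. 322.] 0.8 [ 513. -353.   37.]
cup_a1 [233. 335.] 0.74 [ 480. -325.   37.]
cup_a1 [235. 295.] 0.58 [ 559. -300.   37.]
cup_b1 [269. 297.] 0.82 [ 525. -175.   37.]
cup_b1 [274. 311.] 0.72 [ 495. -162.   37.]
cup_b1 [264. 282.] 0.67 [ 
[... 294 characters left out ...]
7.]
{'clock': 0.8, 'joint_positions': array([ 1.24669186e+00,  5.21833147e-02,  1.40071810e+00, -1.33438460e-05,
        1.68860456e+00, -7.03018724e-02]), 'joint_velocities': array([ 0.00089625,  0.00088726, -0.00066542,  0.00239205, -0.00143489,
        0.00065598]), 'tau': array([-5.91814314e-04, -3.81539190e+01, -3.60276246e+01, -6.80017706e-05,
        4.76877685e-04,  9.57725803e-06]), 'tool_pos': array([131.80364517, 508.19162645, 303.92292966]), 'eef_rot': array([3.14150712e+00, 1.93070622e-05, 2.88778849e+00]), 'contact_force': array([-0.37348117,  0.21585695,  0.63034623]), 'torque': array([ 0.03405932, -0.01466739,  0.0189351 ]), 'gripper_force': 0.0, 'opening': 85.36333171364458}
```

```bash
python3 - <<'E'
import cv2
a=cv2.imread("pics/top0.png")[160:360,210:450]; cv2.imwrite("pics/top0c.png",cv2.resize(a,(720,600),interpolation=2))
a=cv2.imread("pics/side0.png")[180:345,220:420]; cv2.imwrite("pics/side0c.png",cv2.resize(a,(720,594),interpolation=2))
E
```

```text
(no output)
```

View pics/top0c.png

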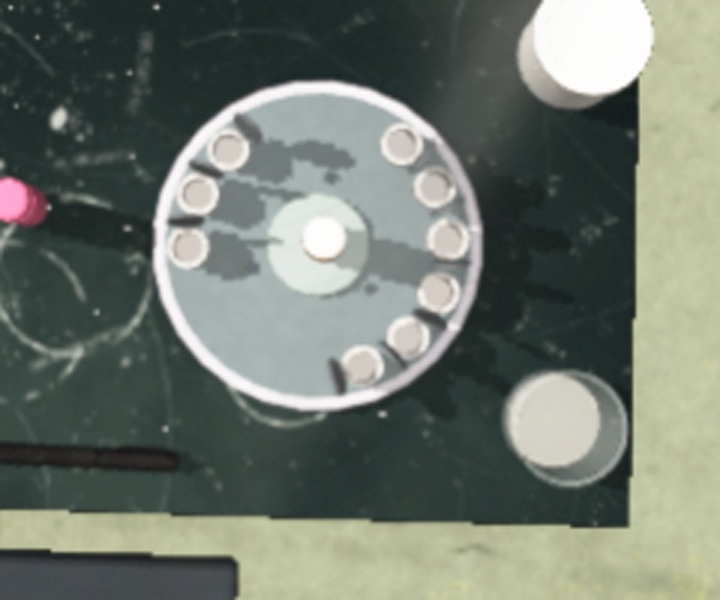

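View pics/side0c.png

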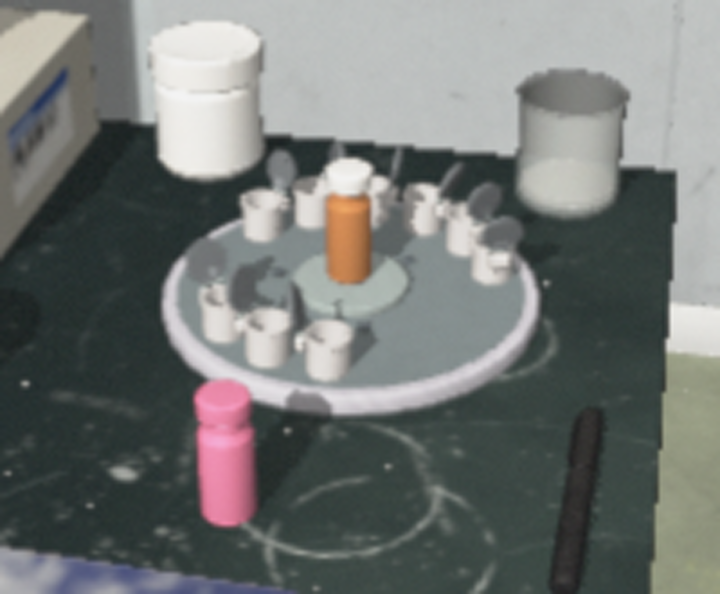

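View pics/top0.png

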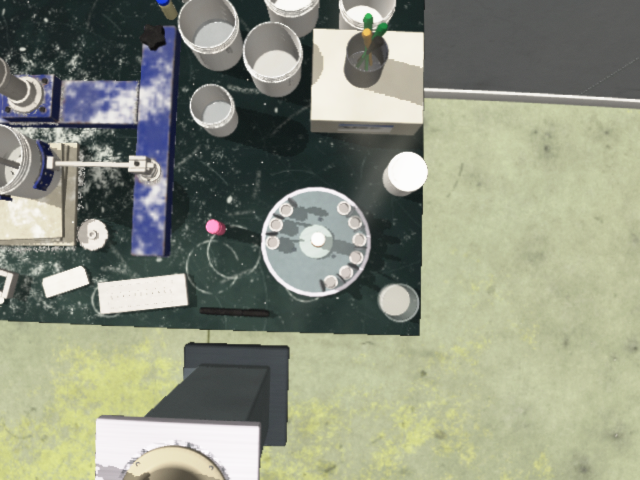

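Top view: the long run is on the right. a1 is at crop (362,366) and the run goes counterclockwise to a6 at (402,144); the short run is upper left at (228,149), (199,193) and (188,246). The pink vial look-alike at full-picture (213,227) is not on the hub. The side view confirms that all nine lids are open.

```bash
python3 - <<'E'
from h import *
from scipy.optimize import least_squares
px=np.array([(362,366),(408,338),(438,293),(447,239),(434,188),(402,144),(228,149),(199,193),(188,246)])/3+[210,160]
P=np.array([onz("top",(v,u),34)[:2] for u,v in px])
A=np.radians([0,24,48,72,96,120,204,228,252])
f=lambda p:(np.c_[p[0]+80*np.cos(A+p[2]),p[1]+80*np.sin(A+p[2])]-P).ravel()
s=least_squares(f,[500,-254,-1.8]);c=s.x
print("top",c,np.degrees(c[2]),np.round(f(c).reshape(-1,2),1).tolist())
# side check: fit using network cup points
from scipy.spatial.distance import cdist
capture("side")
Q=[onz("side",r["point"],37)[:2] for l in("cup_a1","cup_b1") for r in tip_of(l,"side") if r["confidence"]>.5]
M=np.c_[c[0]+80*np.cos(A+c[2]),c[1]+80*np.sin(A+c[2])]
for q in Q: j=cdist([q],M).argmin();print(j,np.round(q-M[j],1))
for d in np.arange(-48,145,12): 
    a=c[2]+np.radians(d);print(d,np.round([c[0]+80*np.cos(a),c[1]+80*np.sin(a)],0))
E
```

```text
top [ 503.31835736 -255.92080759   -2.77133473] -158.78578363945232 [[-0.1, 0.3], [0.2, 0.2], [0.1, -0.2], [-0.3, -0.6], [0.6, -0.7], [-0.2, -0.1], [0.1, -0.2], [-0.2, 0.9], [-0.2, 0.3]]
3 [-0.8  2.8]
2 [3.5 8.7]
0 [-4.7  5.8]
1 [ 0.4 18.1]
4 [-10.   5.]
5 [3.3 2.1]
7 [-5.2 -1.2]
6 [-1.9  6.2]
8 [ 0.8 10.6]
-48 [ 432. -220.]
-36 [ 426. -236.]
-24 [ 423. -252.]
-12 [ 424. -269.]
0 [ 429. -285.]
12 [ 436. -300.]
24 [ 447. -313.]
36 [ 460. -323.]
48 [ 475. -331.]
60 [ 491. -335.]
72 [ 508. -336.]
84 [ 524. -333.]
96 [ 540. -327.]
108 [ 554. -318.]
120 [ 566. -306.]
132 [ 575. -292.]
144 [ 581. -276.]
```

```bash

python3 -m crank '[{"dx":1,"dy":-1,"dz":0,"claw":0},{"dx":1,"dy":-1,"claw":0},{"dx":1,"dy":-1,"claw":0},{"dx":1,"dy":-1,"claw":0},{"dx":1,"dy":-1,"claw":0}]' 20
python3 -m crank '[{"dx":0.2,"dy":-1,"claw":0},{"dx":0.2,"dy":-1,"claw":0},{"dy":-1,"claw":0},{"dy":-1,"claw":0},{"dy":-1,"claw":0}]'
```

```text
validation failed for argument at $[0]...
validation failed for argument at $[0]...
```

```bash

python3 -m crank '[{"dx":1,"dy":-1,"dz":0,"spin":0,"claw":0},{"dx":1,"dy":-1,"dz":0,"spin":0,"claw":0},{"dx":1,"dy":-1,"dz":0,"spin":0,"claw":0},{"dx":1,"dy":-1,"dz":0,"spin":0,"claw":0},{"dx":1,"dy":-1,"dz":0,"spin":0,"claw":0}]' 20
```

```text
clock: 1.58
tool_pos: [353.9, 285.6, 304.2]
eef_rot: [3.141, 0.001, 2.888]
contact_force: [0.9, 1.3, 0.4]
opening: -0.1
gripper_force: 0.0
```

```bash

python3 -m crank '[{"dx":0.2,"dy":-1,"dz":0,"spin":0,"claw":0},{"dx":0.2,"dy":-1,"dz":0,"spin":0,"claw":0},{"dx":0.2,"dy":-1,"dz":0,"spin":0,"claw":0},{"dx":0.2,"dy":-1,"dz":0,"spin":0,"claw":0},{"dx":0.1,"dy":-1,"dz":0,"spin":0,"claw":0}]'
python3 -m crank '[{"dx":0,"dy":-1,"dz":0,"spin":0,"claw":0},{"dx":0,"dy":-1,"dz":0,"spin":0,"claw":0},{"dx":0,"dy":-1,"dz":0,"spin":0,"claw":0},{"dx":0,"dy":-1,"dz":0,"spin":0,"claw":0},{"dx":0,"dy":0,"dz":0,"spin":0,"claw":0}]'
python3 -m crank '[{"dx":0,"dy":0,"dz":0,"spin":0,"claw":0},{"dx":0,"dy":0,"dz":0,"spin":0,"claw":0}]'
```

```text
clock: 2.2
tool_pos: [397.8, 35.6, 304.1]
eef_rot: [3.141, 0.001, 2.888]
contact_force: [1.1, 0.1, -0.5]
opening: 0.1
gripper_force: 0.0
clock: 2.82
tool_pos: [397.3, -165.2, 303.7]
eef_rot: [-3.141, -0.001, 2.883]
contact_force: [0.4, 1.2, -0.5]
opening: 0.1
gripper_force: 0.0
clock: 3.08
tool_pos: [397.9, -161.8, 304.1]
eef_rot: [3.141, 0.0, 2.889]
contact_force: [1.1, 0.2, 0.5]
opening: 0.2
gripper_force: 0.0
```

```bash

python3 -m crank '[{"dx":0.1,"dy":-0.2,"dz":-1,"spin":0,"claw":0},{"dx":0,"dy":0,"dz":-1,"spin":0,"claw":0},{"dx":0,"dy":0,"dz":-1,"spin":0,"claw":0},{"dx":0,"dy":0,"dz":-1,"spin":0,"claw":0},{"dx":0,"dy":0,"dz":-0.4,"spin":0,"claw":0}]'
python3 -m crank '[{"dx":0,"dy":0,"dz":-0.1,"spin":0,"claw":0},{"dx":0,"dy":0,"dz":0,"spin":0,"claw":0},{"dx":0,"dy":0,"dz":0,"spin":0,"claw":0}]'
python3 -m crank '[{"dx":0,"dy":0,"dz":-0.04,"spin":0,"claw":0},{"dx":0,"dy":0,"dz":0,"spin":0,"claw":0}]'
python3 -c "
from h import *
cv2.imwrite('pics/s1.png',cv2.resize(capture('side')[180:345,220:420,::-1],(720,594),interpolation=2))"
```

```text
clock: 3.7
tool_pos: [401.6, -171.0, 81.1]
eef_rot: [3.14, -0.004, 2.89]
contact_force: [0.9, 0.6, 0.5]
opening: 0.0
gripper_force: 0.0
clock: 4.08
tool_pos: [403.5, -172.9, 80.3]
eef_rot: [-3.141, 0.002, 2.888]
contact_force: [0.6, 0.5, 0.2]
opening: 0.2
gripper_force: 0.0
clock: 4.32
tool_pos: [402.8, -172.8, 77.2]
eef_rot: [-3.142, 0.0, 2.888]
contact_force: [1.4, 0.3, -0.5]
opening: -0.4
gripper_force: 0.0
```

View pics/s1.png

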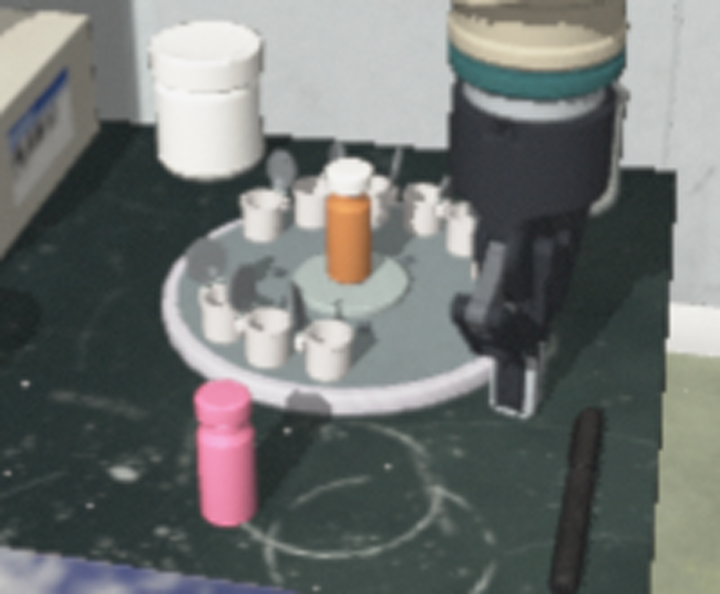

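The fingers hang just over bare worktop beside the disc, at crop (515,410), clear of the marker. I'll touch down in small steps to get the exact tip height.

```bash

for i in 1 2 3; do :; done
python3 -m crank '[{"dx":0,"dy":0,"dz":-0.04,"spin":0,"claw":0},{"dx":0,"dy":0,"dz":0,"spin":0,"claw":0}]' | grep -E "pos|contact"
python3 -m crank '[{"dx":0,"dy":0,"dz":-0.02,"spin":0,"claw":0},{"dx":0,"dy":0,"dz":0,"spin":0,"claw":0}]' | grep -E "pos|contact"
python3 -m crank '[{"dx":0,"dy":0,"dz":-0.02,"spin":0,"claw":0},{"dx":0,"dy":0,"dz":0,"spin":0,"claw":0}]' | grep -E "pos|contact"
```

```text
tool_pos: [402.7, -172.7, 74.7]
contact_force: [-0.1, 0.3, 0.4]
tool_pos: [402.7, -172.7, 73.8]
contact_force: [0.0, 0.3, 0.2]
tool_pos: [402.7, -172.7, 72.8]
contact_force: [-0.0, 0.5, -0.3]
```

```bash

python3 -m crank '[{"dx":0,"dy":0,"dz":-0.02,"spin":0,"claw":0},{"dx":0,"dy":0,"dz":0,"spin":0,"claw":0}]' | grep -E "pos|contact"
```

```text
tool_pos: [402.8, -172.8, 72.6]
contact_force: [-4.7, 2.0, 7.2]
```

```bash

python3 -m crank '[{"dx":0,"dy":0,"dz":0.6,"spin":0,"claw":0},{"dx":0,"dy":0,"dz":0.6,"spin":0,"claw":0},{"dx":0.28,"dy":-0.52,"dz":0,"spin":0,"claw":0},{"dx":0.27,"dy":-0.52,"dz":0,"spin":0,"claw":0},{"dx":0,"dy":0,"dz":0,"spin":0,"claw":0}]' | grep -E "pos|contact"
python3 -m crank '[{"dx":0,"dy":0,"dz":-0.39,"spin":0,"claw":0},{"dx":0,"dy":0,"dz":0,"spin":0,"claw":0},{"dx":0,"dy":0,"dz":0,"spin":0,"claw":0}]' | grep -E "pos|contact"
cat > plan.py <<'E'
from h import *
import sys
# rows from the present position along the arc in 6 degree steps up to the given angle
C=np.array([503.3,-255.9]);th=-158.79
p=get_obs()["tool_pos"];q=p[:2]-C
a=(np.degrees(np.arctan2(q[1],q[0]))-th+180)%360-180
print("r",np.hypot(*q).round(1),"ang",a.round(1),"z",p[2].round(1))
e=float(sys.argv[1]);g=np.linspace(a,e,max(2,round(abs(e-a)/6)+1))[1:]
W=np.c_[C[0]+80*np.cos(np.radians(g+th)),C[1]+80*np.sin(np.radians(g+th))]
for x,d in zip(g,np.diff(np.vstack([p[:2],W]),axis=0)/50): print(x.round(),d.round(2))
E
python3 plan.py 136
```

```text
tool_pos: [430.6, -225.9, 131.9]
contact_force: [0.6, 0.5, 0.2]
tool_pos: [430.3, -224.5, 112.9]
contact_force: [-0.1, 0.1, 1.2]
r 79.5 ang -44.5 z 112.9
-38.0 [-0.07 -0.15]
-32.0 [-0.04 -0.16]
-26.0 [-0.02 -0.17]
-20.0 [-0.01 -0.17]
-14.0 [ 0.01 -0.17]
-8.0 [ 0.03 -0.17]
-2.0 [ 0.05 -0.16]
4.0 [ 0.06 -0.16]
10.0 [ 0.08 -0.15]
16.0 [ 0.09 -0.14]
22.0 [ 0.11 -0.13]
28.0 [ 0.12 -0.12]
34.0 [ 0.13 -0.1 ]
40.0 [ 0.14 -0.09]
46.0 [ 0.15 -0.07]
52.0 [ 0.16 -0.06]
58.0 [ 0.16 -0.04]
64.0 [ 0.17 -0.02]
70.0 [ 0.17 -0.01]
76.0 [0.17 0.01]
82.0 [0.17 0.03]
88.0 [0.16 0.05]
94.0 [0.16 0.06]
100.0 [0.15 0.08]
106.0 [0.14 0.09]
112.0 [0.13 0.11]
118.0 [0.12 0.12]
124.0 [0.1  0.13]
130.0 [0.09 0.14]
136.0 [0.07 0.15]
```

```bash

python3 -m crank '[{"dx":-0.07,"dy":-0.15,"dz":-0.02,"spin":0,"claw":0},{"dx":-0.04,"dy":-0.16,"dz":0,"spin":0,"claw":0},{"dx":-0.02,"dy":-0.17,"dz":0,"spin":0,"claw":0},{"dx":-0.01,"dy":-0.17,"dz":0,"spin":0,"claw":0},{"dx":0.01,"dy":-0.17,"dz":0,"spin":0,"claw":0}]' | grep -E "pos|contact"
python3 -m crank '[{"dx":0.03,"dy":-0.17,"dz":0,"spin":0,"claw":0},{"dx":0.05,"dy":-0.16,"dz":0,"spin":0,"claw":0},{"dx":0.06,"dy":-0.16,"dz":0,"spin":0,"claw":0},{"dx":0.08,"dy":-0.15,"dz":0,"spin":0,"claw":0}]' | grep -E "pos|contact"
python3 plan.py 12
python3 -c "
from h import *
cv2.imwrite('pics/s2.png',cv2.resize(capture('side')[180:300,250:410,::-1],(800,600),interpolation=2))"
```

```text
tool_pos: [423.7, -266.3, 111.4]
contact_force: [1.9, 2.0, 0.9]
tool_pos: [434.9, -298.1, 111.3]
contact_force: [-1.1, 2.0, 1.0]
r 80.3 ang 10.5 z 111.3
12.0 [ 0.03 -0.03]
```

View pics/s2.png

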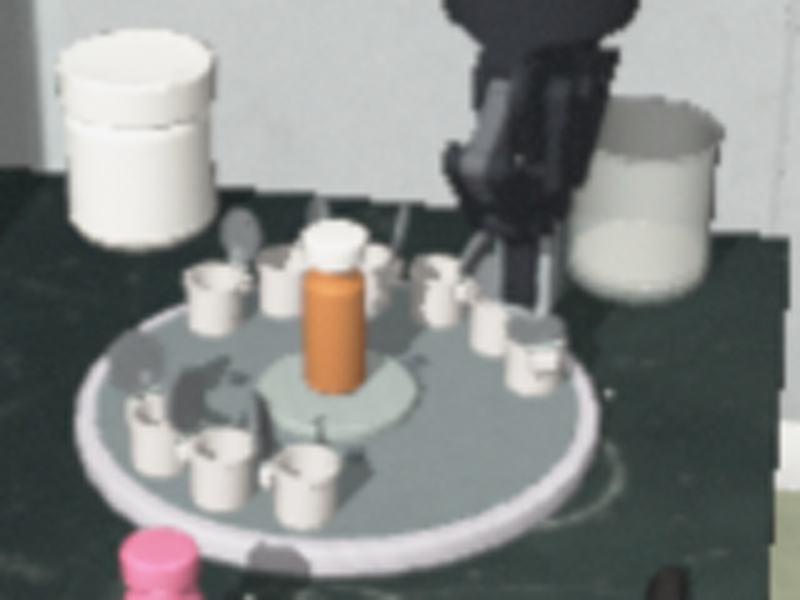

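Lid a1, at (535,330), lies practically flat, and a2 is starting to fold. Contact is light, so I'll continue.

```bash

python3 -m crank '[{"dx":0.09,"dy":-0.14,"dz":0,"spin":0,"claw":0},{"dx":0.11,"dy":-0.13,"dz":0,"spin":0,"claw":0},{"dx":0.12,"dy":-0.12,"dz":0,"spin":0,"claw":0},{"dx":0.13,"dy":-0.1,"dz":0,"spin":0,"claw":0},{"dx":0.14,"dy":-0.09,"dz":0,"spin":0,"claw":0}]' | grep -E "pos|contact"
python3 -m crank '[{"dx":0.15,"dy":-0.07,"dz":0,"spin":0,"claw":0},{"dx":0.16,"dy":-0.06,"dz":0,"spin":0,"claw":0},{"dx":0.16,"dy":-0.04,"dz":0,"spin":0,"claw":0},{"dx":0.17,"dy":-0.02,"dz":0,"spin":0,"claw":0},{"dx":0.17,"dy":-0.01,"dz":0,"spin":0,"claw":0}]' | grep -E "pos|contact"
python3 plan.py 136
```

```text
tool_pos: [464.7, -327.1, 111.4]
contact_force: [-0.1, -0.3, 0.1]
tool_pos: [505.5, -336.8, 111.5]
contact_force: [0.4, -0.2, 0.7]
r 80.9 ang 70.3 z 111.5
76.0 [0.17 0.03]
82.0 [0.16 0.03]
88.0 [0.16 0.05]
94.0 [0.15 0.06]
100.0 [0.15 0.08]
106.0 [0.14 0.09]
112.0 [0.13 0.11]
118.0 [0.12 0.12]
124.0 [0.1  0.13]
130.0 [0.09 0.14]
136.0 [0.07 0.15]
```

```bash

python3 -m crank '[{"dx":0.17,"dy":0.03,"dz":0,"spin":0,"claw":0},{"dx":0.16,"dy":0.03,"dz":0,"spin":0,"claw":0},{"dx":0.16,"dy":0.05,"dz":0,"spin":0,"claw":0},{"dx":0.15,"dy":0.06,"dz":0,"spin":0,"claw":0},{"dx":0.15,"dy":0.08,"dz":0,"spin":0,"claw":0}]' | grep -E "pos|contact"
python3 -m crank '[{"dx":0.14,"dy":0.09,"dz":0,"spin":0,"claw":0},{"dx":0.13,"dy":0.11,"dz":0,"spin":0,"claw":0},{"dx":0.12,"dy":0.12,"dz":0,"spin":0,"claw":0},{"dx":0.1,"dy":0.13,"dz":0,"spin":0,"claw":0},{"dx":0.09,"dy":0.14,"dz":0,"spin":0,"claw":0}]' | grep -E "pos|contact"
python3 -m crank '[{"dx":0.07,"dy":0.15,"dz":0,"spin":0,"claw":0},{"dx":0,"dy":0,"dz":0,"spin":0,"claw":0}]' | grep -E "pos|contact"
python3 plan.py 136
python3 -m crank '[{"dx":0,"dy":0,"dz":0.5,"spin":0,"claw":0},{"dx":0,"dy":0,"dz":1,"spin":0,"claw":0},{"dx":0,"dy":0,"dz":1,"spin":0,"claw":0},{"dx":0,"dy":0,"dz":1,"spin":0,"claw":0},{"dx":-0.3,"dy":0.3,"dz":0,"spin":0,"claw":0}]' | grep -E "pos|contact"
python3 -m crank '[{"dx":-1,"dy":1,"dz":0,"spin":0,"claw":0},{"dx":-1,"dy":1,"dz":0,"spin":0,"claw":0},{"dx":-0.5,"dy":1,"dz":0,"spin":0,"claw":0},{"dx":0,"dy":1,"dz":0,"spin":0,"claw":0},{"dx":0,"dy":1,"dz":0,"spin":0,"claw":0}]' | grep -E "clock|pos|contact"
python3 -c "
from h import *
cv2.imwrite('pics/s3.png',cv2.resize(capture('side')[190:300,250:400,::-1],(800,587),interpolation=2))
cv2.imwrite('pics/t3.png',cv2.resize(capture('top')[180:300,250:390,::-1],(700,600),interpolation=2))"
```

```text
tool_pos: [544.8, -324.0, 111.4]
contact_force: [-0.9, 0.4, 0.5]
tool_pos: [573.6, -294.2, 111.4]
contact_force: [0.2, -0.1, 0.4]
tool_pos: [577.0, -286.6, 111.4]
contact_force: [-0.5, 0.7, -0.7]
r 79.9 ang 136.2 z 111.4
136.0 [ 0.   -0.01]
tool_pos: [562.6, -273.4, 292.2]
contact_force: [-0.5, -0.5, -1.1]
clock: 11.55
tool_pos: [447.8, -32.7, 286.9]
contact_force: [0.3, 0.4, -0.2]
```

View pics/s3.png

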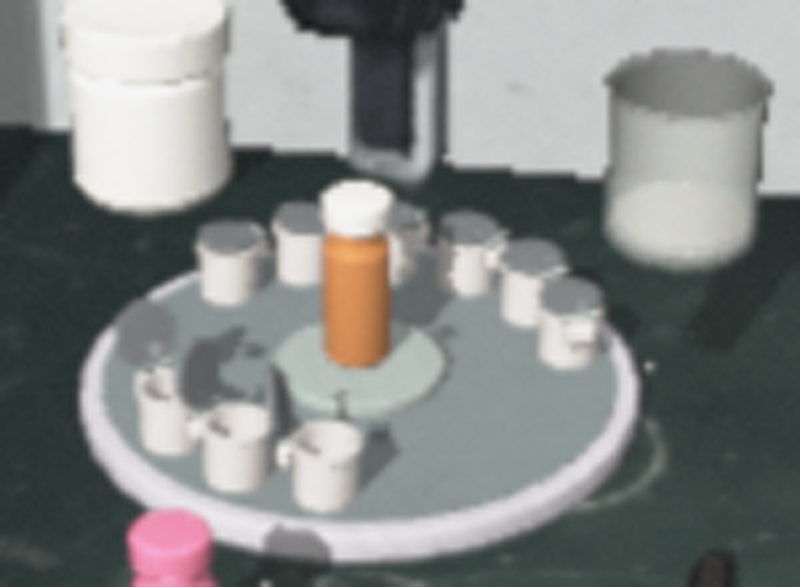

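View pics/t3.png

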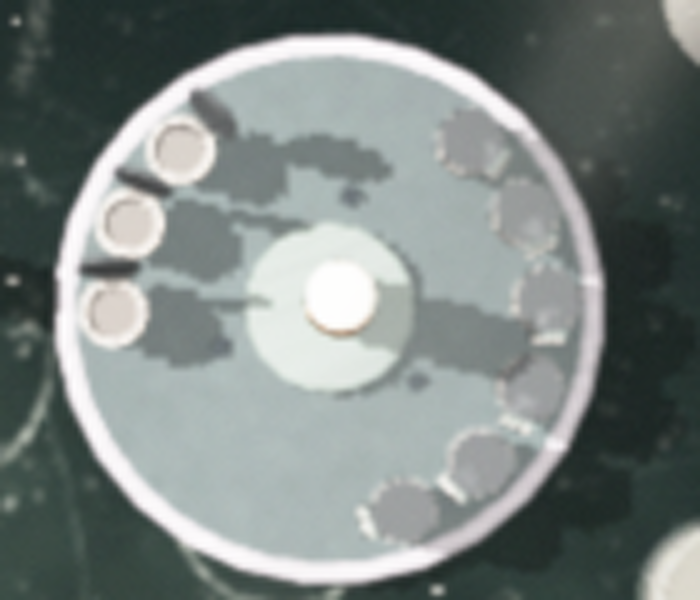

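All six long-run lids lie flat in both views (top crop, from (400,510) round to (470,145)). The three short-run lids still stand open, and the vial is in place at (340,297).

```bash
python3 -c "
from workcell import *
print(finish_job())"
```

```text
the job is handed in; nothing more can be done
None
```

I folded the six long-run lids shut in order, a1 to a6, in one light sweep and handed the job in: in the final pictures they lie flat (I estimate within about 4 degrees), the short-run lids are still open and the vial is in place.

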